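# Hang the tool caddy on the packing bench's accessory post

## Robot

A 6-joint arm with a two-finger parallel gripper is mounted at the origin on the work surface. World frame = base frame: x ahead of the robot, y to its left, z up, the work surface at z = 0. Lengths are in m, angles in rad, forces in N, time in s.
With the tool pointing down it reaches from about 0.4 to 0.825 m from the base axis. Payload 7 kg.
Tool frame: the origin (TCP) lies midway between the tips of the shut fingers; the grasp point (between the pads) lies arm.hold_point_z behind it (arm.hold_point_z is the distance from the TCP to the grasp point, in m); z points along the fingers, y is the line along which they close (so a half turn about z gives the same grasp; the last joint's range is limited). The gripper opens to 88 mm and grips with 3 to 60 N. Pads are 19 mm wide; open, the fingers measure 130 mm over their backs; the gripper's body (78 mm by 193 mm) begins 47 mm behind the grasp point.
Start: joints at [0.288, 0.359, 0.012, 0, -1.224, -0.288], TCP at [0.675, -0, 0.227] pointing down, gripper open.
Joint ranges: [-3.07, 3.07], [-1.43, 2.12], [-1.02, 1.25], [-3.03, 1.67], [-3.05, -0], [-3.03, 3.03]. Speed limits (rad/s): [2.39, 2.39, 3.01, 3.14, 3.14, 3.14].

## Interface

Orientations are given as [roll, pitch, yaw] about the fixed x, y, z axes, in that order (R = Rz(yaw) Ry(pitch) Rx(roll)).
In Python, from station import arm gives the robot as it stands.
- The arm moves only by the shell command python3 -m crank 'ROWS' [OPENING] [FORCE]. ROWS is JSON, a list that holds one entry, the list of rows, each a list of 4 numbers: the shift along the tool's x, y, z in units of 25 mm (1.0 is 25 mm), then the turn about the tool's z in units of 5 degrees (1.0 is 5 degrees). A call has 1 to 12 rows; each row is the pose to reach, as a shift and turn from the pose commanded when the call began, along the tool's axes at that moment; what a row does not reach only later rows make up. A row lasts 1/8 s, in which the tool goes at most 62.5 mm and 10.7 degrees, less where a joint would pass 70% of its speed; a pose out of reach is approached as far as the arm can. A call with a gripper value outside its range is refused whole. OPENING is the closure, from 0 (fully open) to 1 (shut), set as the call begins (- or left out, the last holds). The fingers move at their own pace and stop on an object; FORCE is the grip in N (left out, the last holds). Time passes only in rows, so rows that repeat a pose let the fingers close. It gives the time, the measured TCP pose, the force, the opening and the grip force at its end, in the units of the state.
- arm.get_state(): the state, without advancing time (a new reading comes with each control period).
- arm.grab_frame(name): name is "scene" or "side" or "wrist"; returns (picture, depth): 400x640x3 uint8, red, green, blue; 400x640 float32, m along the optical axis (not along the pixel's ray), 0 where there is no reading.
- arm.get_calibration(name): a dict with "mtx" (3x3 intrinsics, pixels), "k1" (the pictures are not rectified: a ray, as slopes to the right and down, at radius r is drawn at 1 + k1 r^2 times it, then the intrinsics apply), "R" (3x3) and "t" (3): a world point X has camera coordinates R X + t; the wrist camera has in their place "mount" (4x4, takes a point from camera to tool coordinates, whose origin is the TCP and whose axes are the flange's). Camera axes: x right, y down, z forward; pixel columns grow to the right and rows downward; lengths in m; the calibration is good to about 2 mm. A picture is of the moment at which its call begins: read the wrist's pose just before it. get_calibration takes no time and is no camera call.
- arm.job_done(): hands the job in; it is judged then, once.
Trained networks look in the newest picture that a camera, given by its name, has taken for a name from the list of things; names that differ only in an ending like _2 or _b are one class to them, and where a whole thing is asked for, a point or a joint stands for the part that bears it (a point fixed in the world has none). Each returns a list of dicts, best first, with "score" (0 to 1); they miss things now and then, are a little off and sometimes report something else, mostly with a low value. They report only what shows in the picture. A call takes as long as a camera call. They do not tell look-alikes from the thing itself.
- arm.recognise(thing, camera): "extent" ([left, top, width, height] in pixels, round what is visible of it).
- arm.trace(thing, camera): "mask" (400x640 bool, what is visible of it) and "extent" ([left, top, width, height] in pixels, round what is visible of it).
The state is a dict: "t": time; "q": joint angles; "qd": joint speeds; "joint_efforts": joint torques, N m; "eef_pos": TCP position; "ee_rot": TCP orientation; "force": force on the tool from outside, world axes, zero at the start; "moment": the same for the moment, N m; "width": finger opening in m; "gripper_force": force on a finger pad.
Only numpy, scipy, OpenCV 4.12 (cv2) and the standard library are available. Lean on these libraries where they do the work, as an engineer would, in place of code of your own. Each camera call takes 0.05 s, during which the arm holds its last target. There are 200 camera calls.

## Task

Pick up the empty sheet-steel tool caddy and hang it on the screw that stands out of the front of the aluminium post: bring the round hole of its keyhole over the screw head until the back plate lies against the post, slide it straight down until the screw carries it at the top of the narrow slot, and only then let go, so that it hangs upright and still. Keep the caddy upright, never push or knock hard against the post or the screw (a few newtons are enough to feel them), and leave everything else on the bench where it is.

Things in the scene. Friction and masses are not known exactly. Their poses are not given: they have to be found in the camera images.
- caddy: open empty tool cup of bent sheet steel, 0.24 to 0.44 kg, standing upright on the bench. Cup 60 wide (y), 105 deep (x, with the back plate), 62 high, walls 3; back plate 60 wide, 4 thick, 140 high, keyhole in its upper half. Origin: middle of the lower edge of the back plate's rear face. x points out of the rear face (into the post when hung), so the cup lies on the -x side; z up. All in mm
- caddy_grip (a point): middle of the cup, 70 mm in front (-x) of the back plate's rear face, 45 mm above the underside; the two side walls (60 mm over their outsides) can be gripped here from above, fingers closing along the caddy's y, clear of back plate and post
- caddy_hole (a point): centre of the keyhole's round hole, on the back plate's rear face and middle line, 86 mm above the caddy's origin. The hole is 19 mm across and runs upward into a slot 11 mm wide whose closed upper end is 116 mm above the origin (26 mm of travel from hole to seat)
- caddy_seat (a point): where the middle of the screw's shank sits when fully home in the slot: on the rear face, 112 mm above the caddy's origin
- post: rigid accessory post of slotted aluminium profile, 45 x 45 mm, 270 mm high, foot plate 120 x 120 x 8 mm (corner brackets to 42 mm high beside the post), fixed to the bench. Origin: on the bench under the middle line of its front face. x points from the front face into the post (a hung caddy's x points the same way), z up. A 10 mm slot runs up the middle of the front face (y = 0)
- screw_range (a point): point of the front face's middle line, 186 mm above the bench. One steel shoulder screw is clamped in the slot, square to the face: shank 8 mm diameter, 7 mm from face to head; head 16 mm diameter, 6 thick (end 13 mm out). It was clamped by hand anywhere within 36 mm above or below this point; its height is not measured: see it, or feel it, say with the back plate's lower edge coming down on the head
- jar: closed glass jar with steel lid, 84 mm in diameter, 125 mm high, bystander; origin under its centre
- small_jar: closed glass jar with steel lid, 66 mm in diameter, 65 mm high, bystander; origin under its centre
- water: clear water bottle, 64 mm in diameter, 200 mm high, bystander; origin under its centre
- labels: roll of blank paper labels lying flat, 90 mm in diameter, 40 mm high, bystander; origin under its centre
- marker: marker pen lying on the bench along its x, 135 mm long, 17 mm thick, bystander
- scoop: aluminium hand scoop lying on the bench along its x, 185 mm long, 55 mm wide, 28 mm high, bystander
There are look-alikes about, which are no part of the job. Leave any yellow look-alike of the caddy alone.

How it is judged:
By the outcome, as a careful person would: the job done as asked, in the order asked, and still so for the second after the job is handed in, with the robot touching nothing.
It also fails if it takes over 54 s, if anything falls off the work surface, if the arm or the gripper's body presses on something with over 40 N, if the wrist force passes 120 N, or if a joint passes its speed limit or range.

## Working session

There is one attempt and no reset: what is moved stays moved. The work goes in short steps, Python scripts to look and compute and a shell command to move; the robot and the scene stay as the last step left them, time stands still between calls to the robot, and variables do not carry over. Pictures are saved under pics/ and viewed, at most 10 in all, crops included, and the job is handed in when it is done.

```bash
ls; mkdir -p pics
cat > h.py <<'E'
import numpy as np, cv2
from station import arm
from scipy.spatial.transform import Rotation as Ro
def grab(n):
    s=arm.get_state(); im,d=arm.grab_frame(n); return s,im,d
def cloud(n,s,d):
    c=arm.get_calibration(n); K=np.array(c["mtx"]); k=c["k1"]
    v,u=np.mgrid[0:400,0:640]
    X=(u-K[0,2])/K[0,0]; Y=(v-K[1,2])/K[1,1]
    x,y=X.copy(),Y.copy()
    for _ in range(8):
        f=1+k*(x*x+y*y); x=X/f; y=Y/f
    P=np.stack([x*d,y*d,d],-1)
    if n=="wrist":
        M=np.array(c["mount"]); P=P@M[:3,:3].T+M[:3,3]
        R=Ro.from_euler('xyz',s["ee_rot"]).as_matrix()
        P=P@R.T+np.array(s["eef_pos"])
    else: P=(P-np.array(c["t"]))@np.array(c["R"])
    P[d<=0]=np.nan
    return P
E
python3 - <<'E'
from h import *
print(arm.get_state(), arm.hold_point_z)
ims=[]
for n in ("scene","side"):
    s,im,d=grab(n); P=cloud(n,s,d); np.savez(f"{n}.npz",im=im,P=P)
    cv2.imwrite(f"pics/{n}.png",im[...,::-1])
    c=arm.get_calibration(n); print(n,"cam at",-np.array(c["R"]).T@np.array(c["t"]))
    for th in ("caddy","post","screw_range","caddy_hole"):
        try:
            for r in arm.trace(th,n):
                m=r["mask"]; q=P[m]; q=q[~np.isnan(q[:,0])]
                print(n,th,round(r["score"],2),np.round(r["extent"]),m.sum(),np.round(np.percentile(q,[2,50,98],axis=0),3).tolist())
        except Exception as e: print(n,th,e)
E
```

```text
pics
{'t': 0.0, 'q': array([ 2.88101600e-01,  3.59399272e-01,  1.10520860e-02, -3.46028542e-04,
       -1.22412057e+00, -2.88094275e-01]), 'qd': array([ 1.92418975e-05,  7.94147302e-04,  3.84686867e-04,  8.92954633e-04,
       -1.98000519e-04,  1.66902205e-03]), 'joint_efforts': array([-8.00930356e-04, -5.82726967e+01,  2.93058443e+01,  6.99745238e+00,
        6.93249181e-03, -2.06530804e-04]), 'eef_pos': array([ 6.74499042e-01, -3.10855564e-05,  2.25612487e-01]), 'ee_rot': array([ 3.13989768e+00, -1.63060197e-04, -1.57090671e+00]), 'force': array([ 0.53296311, -1.18266776, -0.46712724]), 'moment': array([-0.00593122, -0.01709579, -0.05802855]), 'gripper_force': 0.0, 'width': 0.08787317489952716} 0.0188
scene cam at [1.29943902 0.10210338 0.96307222]
scene caddy 0.84 [340. 227.  34.  44.] 1151 [[0.583, 0.111, 0.002], [0.68, 0.153, 0.051], [0.696, 0.194, 0.14]]
scene caddy 0.8 [344. 148.  34.  42.] 891 [[0.229, 0.112, -0.0], [0.356, 0.166, 0.037], [0.365, 0.214, 0.132]]
scene caddy 0.7 [328. 183.  36.  46.] 987 [[0.459, 0.066, 0.002], [0.51, 0.115, 0.036], [0.522, 0.167, 0.13]]
scene 
[... 1076 characters left out ...]
41]]
side caddy 0.52 [362. 173.  45.  20.] 434 [[0.286, -0.402, 0.002], [0.406, -0.366, 0.02], [0.466, -0.338, 0.032]]
side post 0.57 [310. 126.  44.  85.] 1615 [[0.486, -0.277, 0.006], [0.535, -0.223, 0.103], [0.595, -0.181, 0.273]]
side post 0.17 [257. 201.  22.  26.] 538 [[0.668, -0.078, 0.004], [0.706, -0.022, 0.037], [0.75, 0.004, 0.045]]
side screw_range 0.67 [313. 128.  43.  78.] 1628 [[0.486, -0.278, 0.005], [0.535, -0.223, 0.101], [0.595, -0.181, 0.273]]
side caddy_hole 0.88 [247. 217.  41.  50.] 1090 [[0.581, 0.112, 0.006], [0.639, 0.169, 0.042], [0.689, 0.195, 0.133]]
side caddy_hole 0.6 [302. 213.  30.  57.] 1317 [[0.458, 0.063, 0.002], [0.49, 0.075, 0.048], [0.518, 0.17, 0.139]]
```

Run:
```python
from h import *
a=cv2.imread("pics/scene.png")[130:290,190:400]; b=cv2.imread("pics/side.png")[110:300,230:400]
f=lambda x,w,h:cv2.resize(x,(w,h),interpolation=cv2.INTER_CUBIC)
cv2.imwrite("pics/crop1.png",np.hstack([f(a,420,320),f(b,286,320)]))
cv2.imwrite("pics/crop2.png",f(cv2.imread("pics/scene.png")[140:280,310:395],364,600))
```

```text
(no output)
```

View pics/scene.png

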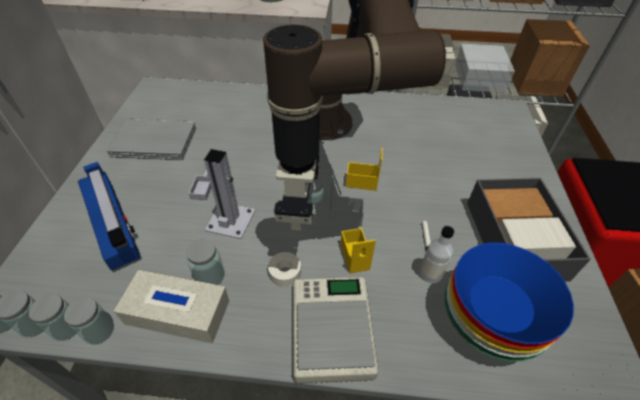

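View pics/side.png

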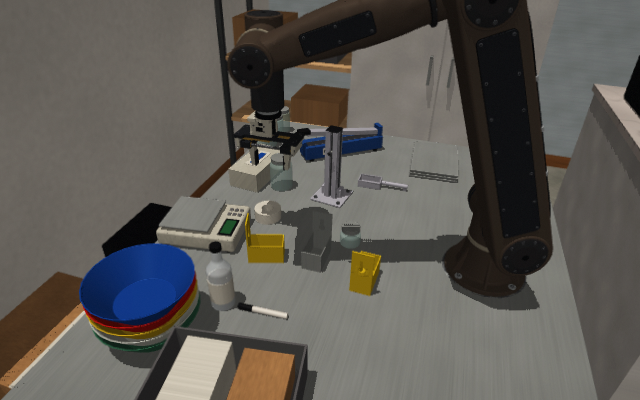

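View pics/crop2.png

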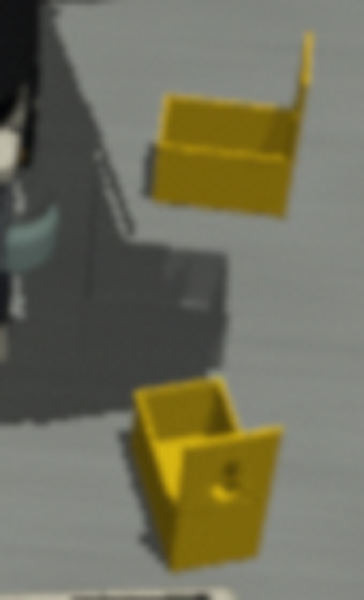

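Candidates are yellow at scene (357,250), yellow at (362,170), and grey at about (345,205) in the shadow, which is side (315,240). The grey one fits, being bare sheet steel, and the yellow ones are look-alikes to leave alone. I'll confirm it in an enlarged crop together with the post.

Run:
```python
from h import *
f=lambda x,w,h:cv2.resize(x,(w,h),interpolation=cv2.INTER_CUBIC)
g=lambda x:np.clip(x*1.6,0,255).astype(np.uint8)
a=cv2.imread("pics/scene.png")[140:245,180:270]; b=cv2.imread("pics/side.png")[195:285,290:390];c=cv2.imread("pics/side.png")[115:215,300:365]
cv2.imwrite("pics/crop3.png",np.hstack([f(a,257,300),g(f(b,333,300)),f(c,195,300)]))
D={n:np.load(n+".npz")["P"].reshape(-1,3) for n in("scene","side")}
for n,P in D.items():
    P=P[~np.isnan(P[:,0])]
    q=P[(P[:,0]>.44)&(P[:,0]<.54)&(P[:,1]>.04)&(P[:,1]<.19)&(P[:,2]>.01)&(P[:,2]<.16)]
    for lo,hi in((.01,.055),(.055,.075),(.075,.15)):
        w=q[(q[:,2]>lo)&(q[:,2]<hi)]
        if len(w)>5: print(n,"caddy",lo,len(w),np.round(np.percentile(w,[1,50,99],axis=0),4).tolist(), cv2.minAreaRect((w[:,:2]*1000).astype(np.float32)))
    q=P[(abs(P[:,0]-.55)<.12)&(abs(P[:,1]+.23)<.12)&(P[:,2]>.06)&(P[:,2]<.285)]
    w=q[q[:,2]>.265]; print(n,"top",len(w),cv2.minAreaRect((w[:,:2]*1000).astype(np.float32)) if len(w)>4 else"")
    print(n,"post",len(q),cv2.minAreaRect((q[:,:2]*1000).astype(np.float32)),np.round(np.percentile(q,[1,50,99],axis=0),3).tolist())
```

```text
scene caddy 0.01 629 [[0.4593, 0.0653, 0.0105], [0.5164, 0.117, 0.0326], [0.5227, 0.1668, 0.0546]] ((490.35357666015625, 116.39157104492188), (103.82244110107422, 65.58158874511719), 89.81201934814453)
scene caddy 0.055 182 [[0.4578, 0.0639, 0.055], [0.4918, 0.1152, 0.0604], [0.5218, 0.1684, 0.0738]] ((489.86981201171875, 115.95161437988281), (64.71125793457031, 105.47618103027344), 0.5710262656211853)
scene caddy 0.075 53 [[0.4611, 0.0636, 0.0753], [0.5051, 0.0663, 0.1284], [0.5203, 0.0679, 0.1429]] ((490.7439270019531, 65.75662994384766), (4.067436695098877, 59.53337860107422), 89.24280548095703)
scene top 228 ((542.9283447265625, -240.8917694091797), (46.224342346191406, 49.997474670410156), 80.02824401855469)
scene post 1377 ((544.5567626953125, -234.9378204345703), (60.47993087768555, 52.248294830322266), 81.98204803466797) [[0.524, -0.266, 0.063], [0.563, -0.233, 0.193], [0.57, -0.21, 0.272]]
side caddy 0.01 575 [[0.4574, 0.0633, 0.0105], [0.4881, 0.125, 0.034], [0.5184, 0.1713, 0.0546]] ((487.7533264160156, 116.96147155761719), (112.67686462402344, 61.54705810546875), 89.15625)
side caddy 0.055 242 [[0.4572, 0.063, 0.0552], [0.4887, 0.1005, 0.0626], [0.5183, 0.1709, 0.0739]] ((487.8575744628906, 116.50269317626953), (111.25347900390625, 61.38936233520508), 89.07335662841797)
side caddy 0.075 326 [[0.458, 0.0616, 0.0759], [0.4861, 0.067, 0.1136], [0.5155, 0.0714, 0.1429]] ((487.2796936035156, 67.34909057617188), (13.481328964233398, 59.981021881103516), 88.44549560546875)
side top 103 ((541.4574584960938, -240.0519256591797), (49.81896209716797, 46.270450592041016), 81.65772247314453)
side post 978 ((542.655029296875, -233.5712127685547), (64.40228271484375, 49.29188537597656), 79.603759765625) [[0.516, -0.259, 0.062], [0.537, -0.223, 0.182], [0.567, -0.209, 0.274]]
```

View pics/crop3.png

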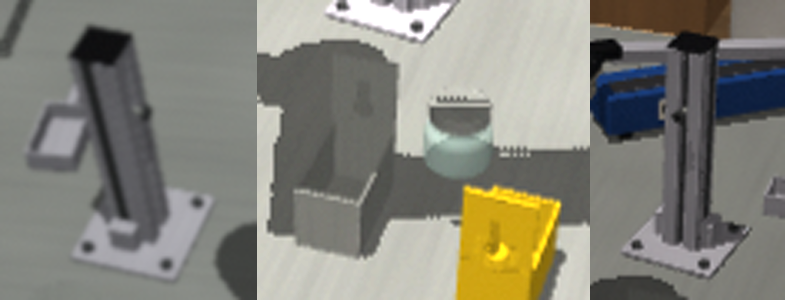

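The crop confirms the grey bare-steel caddy, with its plate on the -y side and its keyhole visible. The screw shows as a dark knob on the post's +y face, at about scene (231,179) and side (329,153). Next I'll fit the post face and the screw.

```bash
cat > post.py <<'E'
from h import *
from scipy.optimize import minimize
def rayhit(n,u,v,p0,nrm):
    c=arm.get_calibration(n); K=np.array(c["mtx"]); R=np.array(c["R"]);t=np.array(c["t"])
    X=np.array([(u-K[0,2])/K[0,0],(v-K[1,2])/K[1,1]]); x=X.copy()
    for _ in range(8): x=X/(1+c["k1"]*(x@x))
    d=R.T@np.array([x[0],x[1],1]); o=-R.T@t
    return o+d*(((p0-o)@nrm)/(d@nrm))
if __name__=="__main__":
  for n in("scene","side"):
    N=[cloud(n,s,d) for s,im,d in (grab(n) for _ in range(6))]
    P=np.nanmedian(N,axis=0); P[np.isnan(np.array(N)[...,0]).sum(0)>2]=np.nan
    np.save(n+"P.npy",P)
    q=P.reshape(-1,3); q=q[~np.isnan(q[:,0])]
    q=q[(abs(q[:,0]-.545)<.06)&(abs(q[:,1]+.235)<.06)&(q[:,2]>.06)&(q[:,2]<.262)]
    # two visible faces: each point lies on u = a or v = b
    def cost(p):
        th,a,b=p; e=np.array([np.cos(th),np.sin(th)]); f=np.array([-e[1],e[0]])
        return np.minimum(np.minimum(abs(q[:,:2]@e-a),abs(q[:,:2]@f-b)),.006).mean()
    best=None
    sgn=1 if n=="scene" else -1
    for thd in range(-25,12,3):
        th=np.radians(thd); e=np.array([np.cos(th),np.sin(th)]); f=np.array([-e[1],e[0]]); c=np.array([.542,-.24])
        r=minimize(cost,[th,c@e+sgn*.0225,c@f+.0225],method="Nelder-Mead",options=dict(xatol=1e-5,fatol=1e-8,maxiter=2000))
        if best is None or r.fun<best.fun: best=r
    th,a,b=best.x; e=np.array([np.cos(th),np.sin(th)]); f=np.array([-e[1],e[0]])
    mid=e*(a-sgn*.0225)+f*b
    print(n,"theta",np.degrees(th),"front mid",mid,"cost",best.fun,len(q))
    nf=np.array([f[0],f[1],0]); hit=rayhit(n,*((231,179) if n=="scene" else (329,153)),np.array([*(mid+f*.010),0]),nf)
    print(" screw est",hit,"lateral",(hit[:2]-mid)@e)
    w=P.reshape(-1,3); w=w[~np.isnan(w[:,0])]; o=(w[:,:2]-mid)@f; l=(w[:,:2]-mid)@e
    k=(o>.006)&(o<.02)&(abs(l)<.02)&(w[:,2]>.1); print(" proud pts",k.sum(),np.round(np.c_[l[k],o[k],w[k,2]],4).tolist()[:20])
  c=arm.get_calibration("wrist"); print(np.round(c["mount"],3),c["mtx"])
E
python3 post.py
```

```text
scene theta -8.662974184742636 front mid [ 0.54634456 -0.21923209] cost 0.0008257788008033592 1142
 screw est [ 0.54404507 -0.20876634  0.18485822] lateral -0.00384962825976646
 proud pts 19 [[-0.0027, 0.0096, 0.1975], [0.0016, 0.0084, 0.1974], [0.0004, 0.0108, 0.1969], [-0.0009, 0.0131, 0.1962], [-0.0056, 0.0134, 0.1919], [0.0043, 0.0094, 0.1964], [0.0028, 0.0116, 0.1955], [0.0015, 0.0139, 0.1948], [-0.0048, 0.0132, 0.1887], [0.0066, 0.0102, 0.1949], [0.0047, 0.0121, 0.1936], [0.0025, 0.0138, 0.192], [-0.0043, 0.0128, 0.1851], [0.0066, 0.0095, 0.1909], [0.0064, 0.0124, 0.1914], [0.0021, 0.0129, 0.1875], [0.0067, 0.0088, 0.1869], [0.0079, 0.0127, 0.1891], [0.0043, 0.0136, 0.1857]]
side theta -9.305366916522656 front mid [ 0.54550616 -0.21970962] cost 0.0015669097200019472 862
 screw est [ 0.54789942 -0.20996842  0.19392092] lateral 0.0007866510864408475
 proud pts 16 [[0.0033, 0.0129, 0.1984], [-0.0005, 0.0131, 0.1994], [-0.0016, 0.0073, 0.1971], [0.008, 0.0106, 0.1924], [0.003, 0.0134, 0.1949], [-0.0006, 0.0131, 0.1956], [-0.0038, 0.0118, 0.1958], [-0.0069, 0.0105, 0.196], [0.003, 0.0131, 0.191], [-0.0003, 0.0121, 0.1913], [-0.0045, 0.0131, 0.1928], [-0.007, 0.0103, 0.1921], [0.0031, 0.0127, 0.1869], [0.0004, 0.0102, 0.1865], [-0.005, 0.014, 0.1895], [-0.0075, 0.0111, 0.1888]]
[[ 0.001 -0.954 -0.301  0.082]
 [ 1.     0.001  0.     0.   ]
 [ 0.    -0.301  0.954 -0.157]
 [ 0.     0.     0.     1.   ]] [[278.28046389   0.         327.48823587]
 [  0.         278.28046389 195.05251561]
 [  0.           0.           1.        ]]
```

The post front mid is at (0.546,-0.2195), yaw about -99°, with the screw centre at z≈0.191. The wrist camera sits on tool +x, which would foul the post, so I'll flip the tool half a turn. By my estimate q6 stays in range at 2.9.

```bash
python3 -m crank '[[[-5.34,7.42,0,-18],[-5.34,7.42,0,-18],[-5.34,7.42,0,-18],[-5.34,7.42,0,-18],[-5.34,7.42,0,-18],[-5.34,7.42,0,-18],[-5.34,7.42,0,-18],[-5.34,7.42,0,-18],[-5.34,7.42,0,-18],[-5.34,7.42,0,-18]]]' 0 && python3 -m crank '[[[0,0,0,-18],[0,0,0,-18],[0,0,0,-18],[0,0,0,-18],[0,0,0,-18],[0,0,0,-18],[0,0,0,-18],[0,0,0,-18],[0,0,0,-18],[0,0,0,-18],[0,0,0,-18]]]'
python3 - <<'E'
from h import *
s,im,d=grab("wrist"); print(np.round(s["q"],3)); cv2.imwrite("pics/w1.png",im[...,::-1])
P=cloud("wrist",s,d)
q=P.reshape(-1,3); q=q[~np.isnan(q[:,0])]
q=q[(q[:,0]>.43)&(q[:,0]<.55)&(q[:,1]>.04)&(q[:,1]<.19)]
for lo,hi in((.05,.07),(.075,.15),(.13,.15)):
    w=q[(q[:,2]>lo)&(q[:,2]<hi)]
    print(lo,len(w),np.round(np.percentile(w,[1,50,99],axis=0),4).tolist() if len(w) else "", cv2.minAreaRect((w[:,:2]*1000).astype(np.float32)) if len(w)>4 else "")
E
```

```text
t: 2.35
eef_pos: [0.4895, 0.1335, 0.2267]
ee_rot: [-3.141, -0.0, -0.001]
force: [-0.4, -0.0, 0.5]
width: 0.0877
gripper_force: 0.0
t: 3.72
eef_pos: [0.4895, 0.1335, 0.2266]
ee_rot: [3.142, -0.0, 1.568]
force: [-0.9, 0.0, -0.9]
width: 0.0874
gripper_force: 0.0
[ 0.654  0.081 -0.351  0.    -1.139  2.485]
0.05 986 [[0.4586, 0.0672, 0.0503], [0.4879, 0.1086, 0.0611], [0.5184, 0.1693, 0.0695]] ((488.52642822265625, 118.06794738769531), (102.51895904541016, 60.1073112487793), 89.28009796142578)
0.075 1553 [[0.4586, 0.065, 0.076], [0.4879, 0.0688, 0.119], [0.5175, 0.0698, 0.14]] ((488.0638122558594, 67.00265502929688), (5.811042308807373, 60.098941802978516), 89.24503326416016)
0.13 477 [[0.4587, 0.0651, 0.1302], [0.4879, 0.0685, 0.1381], [0.5176, 0.0697, 0.1403]] ((488.1373596191406, 67.25865936279297), (5.061159610748291, 59.9394416809082), 89.54521179199219)
```

View pics/w1.png

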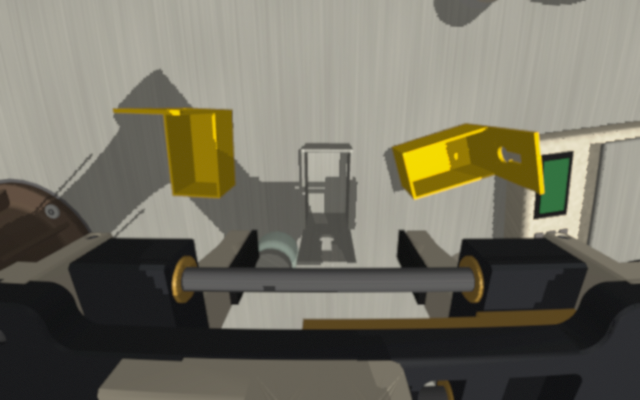

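The wrist view shows the grey caddy centred between the fingers (pixels 300–355, 145–260). It is clear of both yellow ones, so I'll descend and grip.

```bash
python3 -m crank '[[[0.04,-0.06,1.5,0.1],[0.04,-0.06,3,0.1],[0.04,-0.06,4.5,0.1],[0.04,-0.06,6,0.1],[0.04,-0.06,7,0.1],[0.04,-0.06,7.6,0.1],[0.04,-0.06,8,0.1],[0.04,-0.06,8,0.1],[0.04,-0.06,8,0.1]]]' 0 && python3 -m crank '[[[0,0,0,0],[0,0,0,0],[0,0,0,0],[0,0,0,0],[0,0,0,0],[0,0,0,0]]]' 1 55 && python3 -m crank '[[[0,0,-0.2,0],[0,0,-0.4,0],[0,0,-0.8,0],[0,0,-1.4,0],[0,0,-1.6,0],[0,0,-1.6,0]]]'
```

```text
t: 4.9
eef_pos: [0.4885, 0.1348, 0.0273]
ee_rot: [3.14, -0.001, 1.562]
force: [-0.6, -0.0, 1.3]
width: 0.0875
gripper_force: 0.0
t: 5.65
eef_pos: [0.4882, 0.1346, 0.0268]
ee_rot: [3.141, -0.0, 1.562]
force: [-0.5, -0.4, 3.7]
width: 0.0595
gripper_force: 55.0
t: 6.4
eef_pos: [0.4883, 0.1347, 0.0673]
ee_rot: [3.14, -0.001, 1.562]
force: [-0.3, -0.1, -3.8]
width: 0.0597
gripper_force: 55.0
```

```bash
python3 -m crank '[[[0,0,-1.2,0],[0,0,-2.5,0],[-1,0.3,-2.56,0.2],[-2.5,0.8,-2.56,0.5],[-4,1.3,-2.56,0.8],[-5.5,1.8,-2.56,1.1],[-7,2.3,-2.56,1.4],[-8.3,2.7,-2.56,1.7],[-9.2,3,-2.56,1.7],[-9.6,3.1,-2.56,1.7],[-9.6,3.1,-2.56,1.7],[-9.6,3.1,-2.56,1.7]]]'
cat > rel.py <<'E'
from h import *
import sys
tag=sys.argv[1]
f=np.array([np.sin(np.radians(9)),np.cos(np.radians(9))]); e=np.array([f[1],-f[0]]); mid=np.array([.546,-.2195])
for n in("scene","side"):
    L=[grab(n) for _ in range(4)]
    im=L[0][1]; N=np.array([cloud(n,s,d) for s,_,d in L]); P=np.nanmedian(N,axis=0)
    np.savez(f"{tag}_{n}.npz",im=im,P=P); cv2.imwrite(f"pics/{tag}_{n}.png",im[...,::-1])
    q=P.reshape(-1,3); q=q[~np.isnan(q[:,0])]
    l=(q[:,:2]-mid)@e; o=(q[:,:2]-mid)@f; z=q[:,2]
    k=(abs(l)<.04)&(o>.02)&(o<.16)&(z>.08)&(z<.27)
    # plate upper part
    k2=k&(z>.175)&(o<.075)
    w=np.c_[l,o,z][k2]
    print(n,"plate",len(w),np.round(np.percentile(w,[1,50,99],axis=0),4).tolist() if len(w) else"")
    if len(w)>30:
        A=np.c_[w[:,0],w[:,2]-.2,np.ones(len(w))]; c=np.linalg.lstsq(A,w[:,1],rcond=None)[0]; r=w[:,1]-A@c
        g=abs(r)<.003; c=np.linalg.lstsq(A[g],w[g,1],rcond=None)[0]
        print("  plane o=%.4f yawslope %.4f pitchslope %.4f"%(c[2],c[0],c[1]), "std",r[g].std())
    w=np.c_[l,o,z][k&(z<.175)]
    print(n,"cup",len(w),np.round(np.percentile(w,[1,50,99],axis=0),4).tolist() if len(w) else"")
    k=(abs(l)<.018)&(o>.006)&(o<.018)&(z>.14)&(z<.24); w=np.c_[l,o,z][k]
    print(n,"screw",len(w),np.round(np.percentile(w,[3,50,97],axis=0),4).tolist() if len(w) else"")
E
python3 rel.py s1
python3 - <<'E'
import cv2,numpy as np
f=lambda x,w,h:cv2.resize(x,(w,h),interpolation=cv2.INTER_CUBIC)
a=cv2.imread("pics/s1_scene.png")[140:250,190:300];b=cv2.imread("pics/s1_side.png")[105:215,270:380]
cv2.imwrite("pics/s1c.png",np.hstack([f(a,400,400),f(b,400,400)]))
E
```

```text
t: 7.9
eef_pos: [0.5631, -0.1055, 0.1304]
ee_rot: [-3.141, -0.0, 1.414]
force: [-0.4, 0.6, -3.2]
width: 0.0597
gripper_force: 55.0
scene plate 232 [[-0.0292, 0.0448, 0.1756], [0.0021, 0.0484, 0.2155], [0.0308, 0.0493, 0.2451]]
  plane o=0.0482 yawslope -0.0069 pitchslope -0.0045 std 0.0009576902156363254
scene cup 473 [[-0.0301, 0.0478, 0.1048], [0.0153, 0.1338, 0.1375], [0.0313, 0.1502, 0.1725]]
scene screw 19 [[-0.0049, 0.0086, 0.1851], [0.0023, 0.0127, 0.1928], [0.0082, 0.0137, 0.1972]]
side plate 1 [[0.0161, 0.0466, 0.1764], [0.0161, 0.0466, 0.1764], [0.0161, 0.0466, 0.1764]]
side cup 608 [[-0.0375, 0.0453, 0.1067], [0.0049, 0.1397, 0.1409], [0.0358, 0.1508, 0.1731]]
side screw 0
```

View pics/s1c.png

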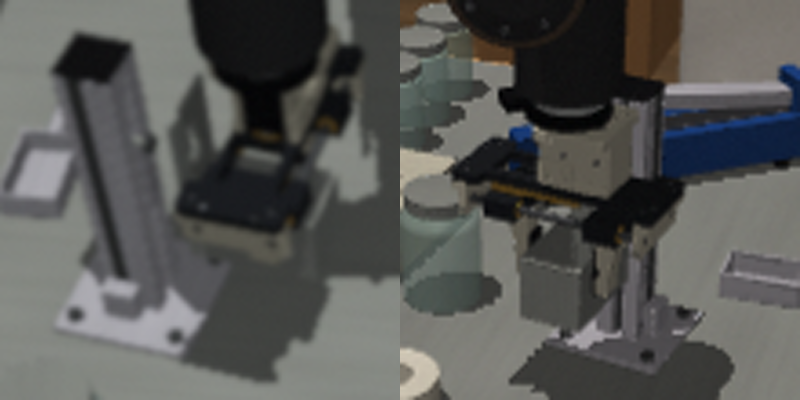

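The scene crop shows the caddy held upright in front of the post, with the screw knob at crop (148,143). Relative lateral and height errors are under 1 mm, so I'll approach gently.

```bash
python3 -m crank '[[[-0.4,0,0,0],[-0.8,0,0,0],[-1.05,0,0,0],[-1.15,0,0,0],[-1.15,0,0,0],[-1.15,0,0,0]]]'; python3 -m crank '[[[-0.04,0,0,0],[-0.08,0,0,0],[-0.12,0,0,0],[-0.16,0,0,0],[-0.16,0,0,0]]]'
```

```text
t: 9.05
eef_pos: [0.5589, -0.1345, 0.1306]
ee_rot: [3.142, -0.0, 1.414]
force: [-0.5, -0.0, -2.4]
width: 0.0593
gripper_force: 55.0
t: 9.68
eef_pos: [0.5582, -0.1386, 0.1306]
ee_rot: [-3.142, 0.0, 1.414]
force: [-0.3, -0.1, -3.2]
width: 0.0596
gripper_force: 55.0
```

```bash
python3 -m crank '[[[-0.04,0,0,0],[-0.08,0,0,0],[-0.12,0,0,0],[-0.12,0,0,0]]]'; python3 -m crank '[[[-0.04,0,0,0],[-0.08,0,0,0],[-0.12,0,0,0],[-0.12,0,0,0]]]'
```

```text
t: 10.18
eef_pos: [0.5578, -0.1416, 0.1306]
ee_rot: [3.142, 0.0, 1.414]
force: [-0.2, 0.1, -3.4]
width: 0.06
gripper_force: 55.0
t: 10.68
eef_pos: [0.5573, -0.1446, 0.1306]
ee_rot: [-3.142, 0.0, 1.414]
force: [0.3, -0.9, -3.3]
width: 0.0599
gripper_force: 55.0
```

The head has entered the hole without contact. Next, feel for the post face.

```bash
python3 -m crank '[[[-0.04,0,0,0],[-0.08,0,0,0],[-0.1,0,0,0],[-0.1,0,0,0]]]'; python3 -m crank '[[[-0.02,0,0,0],[-0.04,0,0,0],[-0.04,0,0,0]]]'
```

```text
t: 11.18
eef_pos: [0.5569, -0.147, 0.1305]
ee_rot: [-3.142, 0.0, 1.414]
force: [0.1, -0.5, -2.6]
width: 0.0595
gripper_force: 55.0
t: 11.55
eef_pos: [0.5567, -0.1479, 0.1305]
ee_rot: [-3.142, 0.0, 1.414]
force: [-0.1, -0.0, -3.5]
width: 0.0598
gripper_force: 55.0
```

```bash
python3 -m crank '[[[-0.02,0,0,0],[-0.04,0,0,0],[-0.04,0,0,0]]]'; python3 -m crank '[[[-0.02,0,0,0],[-0.04,0,0,0],[-0.04,0,0,0]]]'
```

```text
t: 11.92
eef_pos: [0.5566, -0.1489, 0.1305]
ee_rot: [3.142, -0.0, 1.414]
force: [0.0, 0.3, -4.0]
width: 0.0598
gripper_force: 55.0
t: 12.3
eef_pos: [0.5566, -0.1489, 0.1305]
ee_rot: [3.141, -0.001, 1.414]
force: [-0.6, 6.3, -2.4]
width: 0.0597
gripper_force: 55.0
```

The plate is on the post at 6 N. Ease off slightly and slide down.

```bash
python3 -m crank '[[[0.03,0,0,0],[0.03,0,0,0]]]'; python3 -m crank '[[[0,0,0.06,0],[0,0,0.12,0],[0,0,0.2,0],[0,0,0.28,0],[0,0,0.28,0]]]'
```

```text
t: 12.55
eef_pos: [0.5567, -0.1489, 0.1305]
ee_rot: [3.142, -0.0, 1.414]
force: [-0.9, 3.6, -2.5]
width: 0.0595
gripper_force: 55.0
t: 13.18
eef_pos: [0.5571, -0.149, 0.1236]
ee_rot: [3.141, -0.0, 1.414]
force: [1.9, 4.5, -3.2]
width: 0.0596
gripper_force: 55.0
```

```bash
python3 -m crank '[[[0.015,0.03,0,0],[0.015,0.03,0.05,0],[0.015,0.03,0.12,0],[0.015,0.03,0.2,0],[0.015,0.03,0.2,0]]]' ; python3 -m crank '[[[0,0,0.07,0],[0,0,0.14,0],[0,0,0.2,0],[0,0,0.2,0]]]'
```

```text
t: 13.8
eef_pos: [0.5573, -0.149, 0.1182]
ee_rot: [-3.141, 0.0, 1.414]
force: [0.8, 1.6, -4.0]
width: 0.0597
gripper_force: 55.0
t: 14.3
eef_pos: [0.5571, -0.149, 0.1133]
ee_rot: [-3.141, 0.0, 1.414]
force: [0.3, 0.9, -3.5]
width: 0.0595
gripper_force: 55.0
```

```bash
python3 -m crank '[[[0,0,0.06,0],[0,0,0.12,0],[0,0,0.18,0],[0,0,0.24,0],[0,0,0.24,0]]]' ; python3 -m crank '[[[0,0,0.02,0],[0,0,0.04,0],[0,0,0.04,0]]]'; python3 -m crank '[[[0,0,0.02,0],[0,0,0.04,0],[0,0,0.04,0]]]'
```

```text
t: 14.92
eef_pos: [0.5572, -0.149, 0.1073]
ee_rot: [-3.141, 0.0, 1.414]
force: [0.4, 1.1, -3.3]
width: 0.0594
gripper_force: 55.0
t: 15.3
eef_pos: [0.5573, -0.1489, 0.1065]
ee_rot: [-3.142, 0.0, 1.414]
force: [0.4, 0.2, -3.1]
width: 0.0596
gripper_force: 55.0
t: 15.68
eef_pos: [0.5574, -0.1489, 0.1055]
ee_rot: [-3.142, 0.0, 1.414]
force: [-0.2, -0.7, -2.9]
width: 0.0596
gripper_force: 55.0
```

```bash
python3 -m crank '[[[0,0,0.02,0],[0,0,0.04,0],[0,0,0.04,0]]]' ; python3 -m crank '[[[0,0,0.01,0],[0,0,0.02,0],[0,0,0.02,0]]]'
```

```text
t: 16.05
eef_pos: [0.5573, -0.1489, 0.1045]
ee_rot: [-3.141, -0.0, 1.414]
force: [-0.5, 0.9, -3.1]
width: 0.0599
gripper_force: 55.0
t: 16.42
eef_pos: [0.5574, -0.1489, 0.104]
ee_rot: [-3.142, 0.0, 1.414]
force: [-0.1, -0.3, -2.7]
width: 0.06
gripper_force: 55.0
```

```bash
python3 -m crank '[[[0,0,0.02,0],[0,0,0.04,0],[0,0,0.04,0]]]'
```

```text
t: 16.8
eef_pos: [0.5576, -0.149, 0.1035]
ee_rot: [3.141, 0.0, 1.414]
force: [-2.1, 0.4, 2.4]
width: 0.0597
gripper_force: 55.0
```

```bash
python3 -m crank '[[[0,0,0.02,0],[0,0,0.03,0],[0,0,0.03,0]]]'
```

```text
t: 17.18
eef_pos: [0.5577, -0.149, 0.1033]
ee_rot: [3.141, 0.0, 1.414]
force: [-4.3, 1.7, 8.1]
width: 0.0597
gripper_force: 55.0
```

Seated: the screw carries it after 27 mm of travel. Ease the load and centre it sideways before letting go.

```bash
python3 -m crank '[[[0,-0.02,-0.02,0],[0,-0.025,-0.035,0],[0,-0.025,-0.035,0]]]'; python3 rel.py s2
python3 - <<'E'
import cv2,numpy as np
f=lambda x,w,h:cv2.resize(x,(w,h),interpolation=cv2.INTER_CUBIC)
a=cv2.imread("pics/s2_scene.png")[140:250,190:300];b=cv2.imread("pics/s2_side.png")[105:215,270:380]
cv2.imwrite("pics/s2c.png",np.hstack([f(a,400,400),f(b,400,400)]))
E
```

```text
t: 17.55
eef_pos: [0.5574, -0.1489, 0.1035]
ee_rot: [3.14, 0.0, 1.414]
force: [0.9, -0.9, 2.8]
width: 0.06
gripper_force: 55.0
scene plate 193 [[0.0087, 0.0352, 0.1845], [0.0175, 0.0581, 0.2141], [0.0395, 0.0748, 0.2639]]
  plane o=0.0688 yawslope -0.3975 pitchslope -0.1079 std 0.0017086441516670034
scene cup 423 [[-0.0337, 0.0235, 0.0805], [0.0028, 0.093, 0.1166], [0.0324, 0.1064, 0.1671]]
scene screw 20 [[-0.0048, 0.0072, 0.1854], [0.0035, 0.0127, 0.1933], [0.0088, 0.0139, 0.1969]]
side plate 8 [[-0.0331, 0.0527, 0.1759], [0.0331, 0.061, 0.1907], [0.0389, 0.0731, 0.2656]]
side cup 478 [[-0.0389, 0.022, 0.0812], [0.0009, 0.1027, 0.1191], [0.0389, 0.1076, 0.164]]
side screw 3 [[0.0079, 0.0062, 0.1431], [0.0117, 0.0068, 0.1471], [0.0119, 0.0072, 0.1483]]
```

View pics/s2c.png

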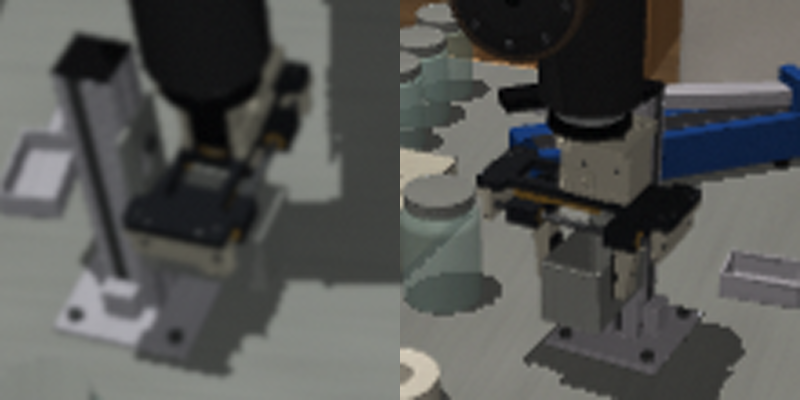

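The plate lies on the post with the screw head showing through it. Release: soften the grip, open to about 74 mm, then go straight up.

```bash
python3 -m crank '[[[0,0,0,0],[0,0,0,0],[0,0,0,0]]]' 1 5; python3 -m crank '[[[0,0,0,0],[0,0,0,0],[0,0,0,0],[0,0,0,0],[0,0,0,0],[0,0,0,0]]]' 0.16 5; python3 -m crank '[[[0,0,-0.4,0],[0,0,-1,0],[0,0,-2,0],[0,0,-3,0],[0,0,-4,0],[0,0,-5,0],[1,0,-6,0],[2,0,-6,0],[3,0,-6,0],[4,0,-6,0],[4,0,-6,0],[4,0,-6,0]]]'
python3 rel.py s3;python3 - <<'E'
import cv2,numpy as np
f=lambda x,w,h:cv2.resize(x,(w,h),interpolation=cv2.INTER_CUBIC)
a=cv2.imread("pics/s3_scene.png")[140:250,190:300];b=cv2.imread("pics/s3_side.png")[105:215,270:380]
cv2.imwrite("pics/s3c.png",np.hstack([f(a,400,400),f(b,400,400)]))
E
```

```text
t: 18.32
eef_pos: [0.5571, -0.1488, 0.1033]
ee_rot: [3.141, -0.0, 1.414]
force: [2.9, -1.7, 4.2]
width: 0.0606
gripper_force: 5.0
t: 19.08
eef_pos: [0.5567, -0.1488, 0.1032]
ee_rot: [-3.141, -0.0, 1.414]
force: [1.0, -0.1, 0.0]
width: 0.0738
gripper_force: 0.0
t: 20.58
eef_pos: [0.5724, -0.0502, 0.254]
ee_rot: [3.141, -0.0, 1.414]
force: [-0.1, -0.5, 0.2]
width: 0.0734
gripper_force: 0.0
scene plate 0 
scene cup 872 [[-0.0286, 0.0212, 0.0804], [0.0129, 0.0669, 0.1127], [0.0324, 0.1061, 0.1399]]
scene screw 19 [[-0.0056, 0.0086, 0.1853], [0.0031, 0.0124, 0.1923], [0.0081, 0.014, 0.1971]]
side plate 0 
side cup 494 [[-0.0308, 0.021, 0.0806], [-0.0101, 0.102, 0.115], [0.0288, 0.1073, 0.1416]]
side screw 29 [[-0.0164, 0.0061, 0.1501], [-0.0017, 0.0088, 0.1944], [0.0109, 0.0146, 0.2146]]
```

View pics/s3c.png

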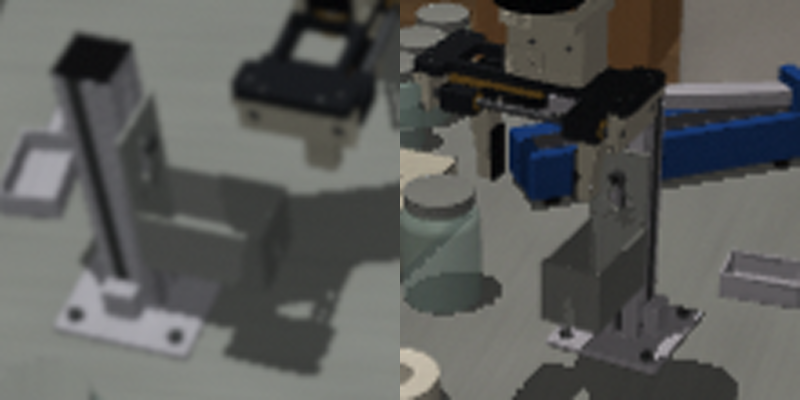

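The caddy hangs upright against the post with the screw at the top of the slot, and the robot is clear of it. Handing in.

```bash
python3 -c "
from station import arm
print(arm.job_done())"
```

```text
the job is handed in; nothing more can be done
None
```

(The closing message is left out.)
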